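# Close the curing pot and fold its clips home

## Robot

A 6-joint arm with a two-finger parallel gripper is mounted at the origin on a cart in front of the work surface, level with it; the furniture and walls round the work are solid. World frame = base frame: x ahead of the robot, y to its left, z up, the work surface at z = 0. Lengths are in m, angles in rad, forces in N, time in s.
With the tool pointing down it reaches from about 0.35 to 0.925 m from the base axis. Payload 6.4 kg.
Tool frame: the origin (TCP) lies at the very end of the fingers, on their centre line; the grasp point (between the pads) lies 19 mm behind it (arm.grasp_offset is the distance from the TCP to the grasp point, in m); x points along the fingers, y is the direction in which the jaws open and shut, and the axes are right-handed (so a half turn about x gives the same grasp; the last joint's range is limited). The gripper opens to 85 mm and grips with 20 to 120 N. Pads are 22 mm wide; open, the fingers measure 114 mm over their backs; the gripper's body (76 mm by 85 mm) begins 54 mm behind the grasp point. The pads swing forward as they close: fully open they stand 13 mm farther back than shut.
Start: joints at [-1.395, 0.245, 1.558, -0, 1.339, -0.174], TCP at [0.223, -0.611, 0.231] pointing down, gripper open.
Joint ranges: [-3.13, 3.13], [-1.02, 2.26], [0.13, 2.54], [-0.95, 4.09], [0.21, 2.88], [-2.74, 2.74]. Speed limits (rad/s): [2.57, 2.57, 3.14, 3.14, 3.14, 3.14].

## Interface

Orientations are given as [roll, pitch, yaw] about the fixed x, y, z axes, in that order (R = Rz(yaw) Ry(pitch) Rx(roll)).
In Python, from plant import arm, hand, kinematics, monitor, cams, ticket gives the robot as it stands. Calls block until the motion is done:
- arm.movep(position, orientation): joint-space move of the TCP to a pose.
- arm.move_linear(position, rot=None, feed=0.15): straight line of the TCP; rot=None keeps the orientation; feed is the mean speed in m/s.
- arm.move_j(angles): joint-space move.
- hand.gripper_to(opening, f_grip=None): opening from 0.0 (shut) to 1.0 (fully open); f_grip is the grip in N (None keeps the last); returns when the fingers have stopped.
- arm.pause(seconds).
- kinematics.inverse_kinematics(position, orientation): joint angles nearest the present ones, or None.
- monitor.get_obs(): the state.
- cams.capture(name): name is "scene" or "top" or "wrist"; returns a dict with "image" (384x512x3 uint8, red, green, blue), "fx", "fy", "cx", "cy" (pixels), "eye" and "rotation" of the camera in the world. Camera axes: x right, y up, looking along -z (the intrinsics and any distortion apply to the point x, -y, -z); pixel columns grow to the right and rows downward; lengths in m; the calibration is good to about 2 mm. The wrist camera is an equidistant fisheye: a pixel r from the principal point sees the ray r / f radians off the axis. A picture is of the moment at which its call begins. There is no depth.
A pose or a line that the arm cannot do raises arm.PlanningError and nothing moves.
- ticket.hand_in(): hands the job in, once; it reports no verdict.
Trained networks look in the newest picture that a camera, given by its name, has taken for a name from the list of things; names that differ only in an ending like _2 or _b are one class to them, and where a whole thing is asked for, a point or a joint stands for the part that bears it (a point fixed in the world has none). Each returns a list of dicts, best first, with "score" (0 to 1); they miss things now and then, are a little off and sometimes report something else, mostly with a low value. They report only what shows in the picture. A call takes as long as a camera call. They do not tell look-alikes from the thing itself.
- cams.find_in(camera, name): "extent" ([left, top, right, bottom] in pixels, round what is visible of it).
- cams.masks_of(camera, name): "mask" (384x512 bool, what is visible of it) and "extent" ([left, top, right, bottom] in pixels, round what is visible of it).
The state is a dict: "t": time; "q": joint angles; "qvel": joint speeds; "tau": joint torques, N m; "position": TCP position; "tcp_rot": TCP orientation; "contact_force": force on the tool from outside, world axes, zero at the start; "torque": the same for the moment, N m; "width": opening from 0.0 (shut) to 1.0 (fully open).
Only numpy, scipy, OpenCV 4.12 (cv2) and the standard library are available. Lean on these libraries where they do the work, as an engineer would, in place of code of your own. Each camera call takes 0.05 s, during which the arm holds its last target.

## Task

Set the loose lid on the round curing pot so that its plug drops into the mouth, then fold the three clip flaps in over the lid rim one by one until each is fully home, level against its stop. Put the lid down, do not drop it; the clips are stiff but must never be forced with more than 25 N, and the things standing round the pot are to be left alone.

Things in the scene. Friction and masses are not known exactly. Their poses are not given: they have to be found in the camera images.
- pot: Round white curing pot, open at the top, fixed to the bench, with three steel clip flaps hinged on brackets round its rim, 120 degrees apart, standing open. Origin on its axis at the worktop, z up, x towards clip_0's hinge. Outside 132 mm across at the rim, wall 5 mm, mouth 122 mm across, rim 70 mm above the worktop.
- pot_mouth (a point): Centre of the pot's rim plane, 70 mm above the worktop. The hinge pins lie 78 mm from the pot's axis and 14 mm above this plane; the grey ears that hold them are 48 mm wide and reach 20 mm above this plane.
- lid: Loose white round lid, 132 mm across, about 0.18 kg, lying plug down, knob up on the worktop. Origin at the centre of its underside, z up. Flat rim 6 mm thick; below it a round plug, 116 mm across, 8 mm deep, bevelled, drops into the pot's mouth. Its turn about z does not matter.
- lid_knob (a point): Grasp point on the lid's knob (22 mm thick, rising 34 mm above the lid's flat top): on the axis, 22 mm above the flat top, 36 mm above the lid's underside. With the lid fully seated it is 28 mm above pot_mouth.
- clip_0 (a joint): Angle of clip flap 0 (rad): 0 = home, level over the lid rim against a hard stop; 1.57 = upright; more = leaning outward (at most 2.25). The hinge rubs with 0.2 N m and stays where left; below 0.16 rad a rubber foot 18 mm from the pin presses on the seated lid with up to 7 N: pressed near its free end it takes 8 to 9 N to bring home, then the force rises steeply.
- clip_0_hinge (a point): Middle of the hinge pin of clip flap 0, fixed on the pot, 84 mm above the worktop, level and tangential to the pot; the flap folds inward over it towards the pot's axis. The flap is a steel plate, 46 mm from pin to free end, 34 mm wide, 4 mm thick, its mid-plane through the pin.
- clip_0_pad (a point): Point on the outer face of clip flap 0 (the upper face when home), 38 mm from the hinge pin, 8 mm short of the free end; moves with the flap. The place to press. Its z axis is the normal of that face.
- clip_1 (a joint): Angle of clip flap 1 (rad): 0 = home, level over the lid rim against a hard stop; 1.57 = upright; more = leaning outward (at most 2.25). The hinge rubs with 0.2 N m and stays where left; below 0.16 rad a rubber foot 18 mm from the pin presses on the seated lid with up to 7 N: pressed near its free end it takes 8 to 9 N to bring home, then the force rises steeply.
- clip_1_hinge (a point): Middle of the hinge pin of clip flap 1, fixed on the pot, 84 mm above the worktop, level and tangential to the pot; the flap folds inward over it towards the pot's axis. The flap is a steel plate, 46 mm from pin to free end, 34 mm wide, 4 mm thick, its mid-plane through the pin.
- clip_1_pad (a point): Point on the outer face of clip flap 1 (the upper face when home), 38 mm from the hinge pin, 8 mm short of the free end; moves with the flap. The place to press. Its z axis is the normal of that face.
- clip_2 (a joint): Angle of clip flap 2 (rad): 0 = home, level over the lid rim against a hard stop; 1.57 = upright; more = leaning outward (at most 2.25). The hinge rubs with 0.2 N m and stays where left; below 0.16 rad a rubber foot 18 mm from the pin presses on the seated lid with up to 7 N: pressed near its free end it takes 8 to 9 N to bring home, then the force rises steeply.
- clip_2_hinge (a point): Middle of the hinge pin of clip flap 2, fixed on the pot, 84 mm above the worktop, level and tangential to the pot; the flap folds inward over it towards the pot's axis. The flap is a steel plate, 46 mm from pin to free end, 34 mm wide, 4 mm thick, its mid-plane through the pin.
- clip_2_pad (a point): Point on the outer face of clip flap 2 (the upper face when home), 38 mm from the hinge pin, 8 mm short of the free end; moves with the flap. The place to press. Its z axis is the normal of that face.
- timer: Small white countdown timer, 62x66x19 mm, bystander; origin at the centre of its underside.
- sample_pot: White plastic sample pot with snap lid, 54 mm across, 57 mm tall, bystander; origin at the centre of its underside.
- weight: Brass check weight with knob, 26 mm across, 41 mm tall, bystander; origin at the centre of its underside.
- marker: Marker pen lying flat, 132 mm long, 19 mm thick, bystander; origin at the centre of its underside.
Things that resemble listed ones, but are neither listed nor needed, are in the scene too. What is shaped like the lid but purple or yellow is not meant.

How it is judged:
On the way:
1. the lid sits fully down in the pot's mouth, let go, with all three clips still open (z of lid_knob in the frame of pot_mouth between 0.024 and 0.0305 m and horizontal distance between lid_knob and pot_mouth below 0.006 m and angle between lid_knob's own z axis and vertical below 0.04 rad and contact force between the fingers and lid below 0.1 N and value of joint each of clip_0, clip_1, clip_2 above 0.8 rad), for 0.2 s.
At the end, for the whole second after the job is handed in: The lid rests level in the pot's mouth (knob point 24 to 30.5 mm above the rim plane, within 6 mm of the pot's axis, tilt under 0.04 rad) and all three clips are home (each within 0.035 rad, 2 degrees, of its stop) and at rest (z of lid_knob in the frame of pot_mouth between 0.024 and 0.0305 m and horizontal distance between lid_knob and pot_mouth below 0.006 m and angle between lid_knob's own z axis and vertical below 0.04 rad and value of joint each of clip_0, clip_1, clip_2 below 0.035 rad and velocity of joint each of clip_0, clip_1, clip_2 below 0.05 rad/s and linear speed of lid below 0.02 m/s); the robot touches nothing.
It fails at once if the robot presses on the clips or pot with more than 25 N (contact force between any of the fingers, the arm and pot above 25 N).
It fails at once if the lid is let go in the air, its knob point more than 120 mm above the worktop (height (world z) of lid_knob above 0.12 m and contact force between the fingers and lid below 0.05 N).
It fails at once if a bystander is moved by more than 30 mm (distance of any of timer, sample_pot, weight, marker from where it was at the start of the episode above 0.03 m).
It also fails if it takes over 72 s, if anything falls off the work surface, if the arm or the gripper's body presses on something with over 40 N, if the wrist force passes 120 N, or if a joint passes its speed limit or range.

## Working session

There is one attempt and no reset: what is moved stays moved. The work goes in short steps, each a Python script; the robot and the scene stay as the last script left them, time stands still between calls to the robot, and variables do not carry over. Pictures are saved under pics/ and viewed, and the job is handed in when it is done.

```bash
ls; mkdir -p pics
cat > h.py <<'E'
import numpy as np, cv2
from plant import arm, hand, kinematics, monitor, cams, ticket
def save(n,im,crop=None,s=1):
    if crop: im=im[crop[1]:crop[3],crop[0]:crop[2]]
    im=cv2.resize(im,None,fx=s,fy=s,interpolation=cv2.INTER_CUBIC)
    cv2.imwrite(f'pics/{n}.png',im[:,:,::-1])
def ray(c,u,v):
    R=np.array(c['rotation']); 
    d=np.array([(u-c['cx'])/c['fx'],-(v-c['cy'])/c['fy'],-1.])
    return np.array(c['eye']),R@d
def onz(c,u,v,z):
    e,d=ray(c,u,v); return e+d*(z-e[2])/d[2]
def proj(c,P):
    R=np.array(c['rotation']); p=R.T@(np.array(P)-c['eye'])
    return np.array([c['cx']+c['fx']*p[0]/-p[2], c['cy']+c['fy']*p[1]/p[2]])
E
python3 - <<'E'
from h import *
for n in ['scene','top']:
    c=cams.capture(n); save(n+'0',c['image'],s=1.5); print(n,c['eye'],c['rotation'],c['fx'],c['cx'],c['cy'],[k for k in c])
    for nm in ['pot','lid','clip_0','timer','sample_pot','weight','marker']:
        print(nm,[(np.round(d['extent']),round(d['score'],2)) for d in cams.find_in(n,nm)])
print(monitor.get_obs())
E
```

```text
pics
scene [-0.36784129  0.64341023  0.62925169] [ 1.09450482 -0.01329359 -2.01327421] 395.042502825434 256.2736151971535 191.00247604030167 ['image', 'fx', 'fy', 'cx', 'cy', 'eye', 'rotation']
pot [(array([316., 178., 323., 190.]), 0.72), (array([311., 159., 364., 216.]), 0.7)]
lid [(array([177., 257., 234., 296.]), 0.88), (array([233., 205., 279., 231.]), 0.57), (array([114., 247., 169., 279.]), 0.56)]
clip_0 [(array([314., 157., 364., 216.]), 0.71), (array([326., 160., 337., 174.]), 0.66), (array([314., 176., 322., 192.]), 0.4)]
timer [(array([321., 230., 352., 246.]), 0.56), (array([261., 168., 276., 187.]), 0.23)]
sample_pot [(array([264., 167., 277., 186.]), 0.52), (array([314., 158., 366., 215.]), 0.48)]
weight [(array([313., 159., 363., 214.]), 0.44)]
marker [(array([241., 242., 283., 267.]), 0.67)]
top [0.44823168 0.17507815 1.19492983] [ 0.10941498  0.00966196 -1.56160529] 362.7934111833528 257.85471174997923 184.4372678624405 ['image', 'fx', 'fy', 'cx', 'cy', 'eye', 'rotation']
pot [(array([314., 160., 372., 221.]), 0.71), (array([368., 248., 375., 257.]), 0.23)]
lid [(arr
[... 379 characters left out ...]
75., 257.]), 0.46)]
marker [(array([214., 237., 252., 254.]), 0.75)]
{'t': 0.8, 'q': array([-1.39509985e+00,  2.45080009e-01,  1.55776848e+00, -2.05818153e-05,
        1.33870646e+00, -1.74117657e-01]), 'qvel': array([-0.00054318,  0.00028507, -0.00085049,  0.00148065,  0.00039136,
       -0.00049255]), 'tau': array([-3.12802558e-05, -4.29483175e+01, -3.26406133e+01, -9.21131323e-05,
        4.50219277e-04,  7.02800421e-06]), 'position': array([ 0.22276409, -0.61066041,  0.23132002]), 'tcp_rot': array([ 0.90834702,  1.57075363, -1.88342676]), 'contact_force': array([ 0.6336765 , -0.58764494, -0.12761441]), 'torque': array([ 0.00419319, -0.00073578,  0.00355867]), 'width': 0.9980082041793442}
```

```bash
sed -i "s/R=np.array(c\['rotation'\])/R=Rotation.from_euler('xyz',c['rotation']).as_matrix()/; 1a from scipy.spatial.transform import Rotation" h.py
python3 - <<'E'
from h import *
a=cams.capture('top'); b=cams.capture('scene')
save('topc',a['image'],(110,100,390,290),2.8); save('scenec',b['image'],(100,130,390,310),2.7)
E
```

```text
(no output)
```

View pics/topc.png

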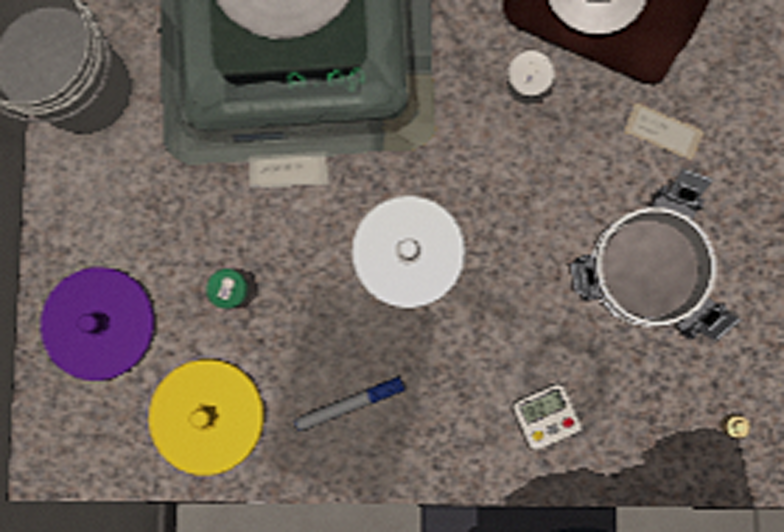

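View pics/scenec.png

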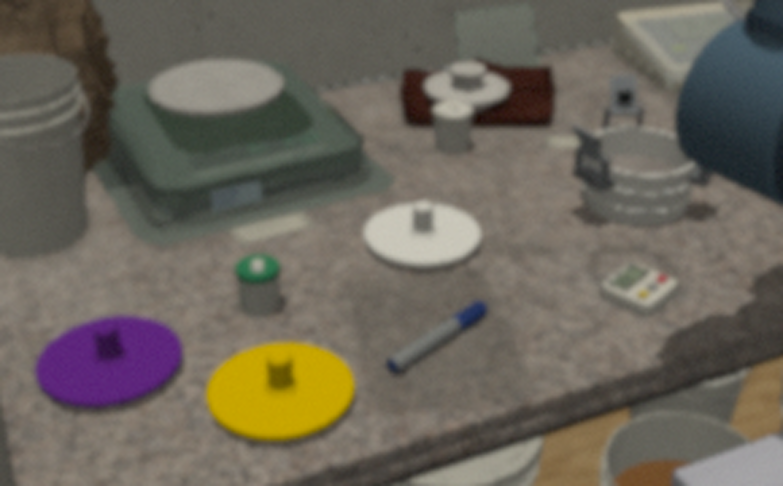

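View pics/top0.png

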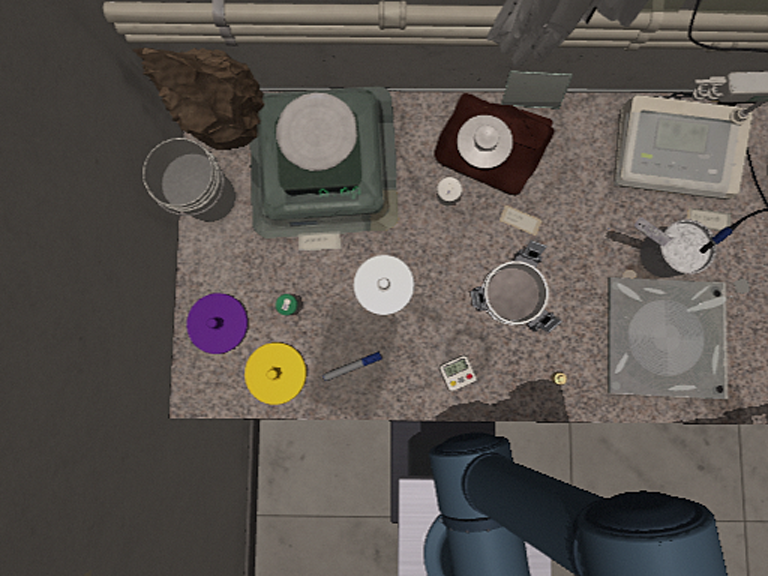

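The candidates for the lid in the top picture are white (256,189), purple (145,215) and yellow (184,249), plus the white disc on the dark box (about 324,94). The white one at (256,189) fits: it's 132 mm across, has a knob and lies flat on the worktop. I'll measure it and enlarge a crop to confirm.

Run:
```python
from h import *
c=cams.capture('top'); im=c['image']
save('lidcrop',im,(226,159,286,219),8)
g=im.astype(int).min(2)
m=((g>150)).astype(np.uint8); 
n,l,st,ce=cv2.connectedComponentsWithStats(m)
i=l[195,250]; print(st[i],ce[i])
cnt=max(cv2.findContours((l==i).astype(np.uint8),0,1)[0],key=cv2.contourArea)
(e,ax,an)=cv2.fitEllipse(cnt); print(e,ax, onz(c,*e,0.014), np.array(ax)/c['fx']*1.18)
for d in cams.masks_of('top','lid'): 
    cnt=max(cv2.findContours(d['mask'].astype(np.uint8),0,1)[0],key=cv2.contourArea); print(cv2.fitEllipse(cnt), onz(c,*cv2.fitEllipse(cnt)[0],0.014))
for u,v in [(254.7+1,189)]: print('knob', onz(c,110+408/2.8,100+250/2.8,0.048))
for d in cams.masks_of('top','pot')[:1]:
    print(d['extent']); 
save('potcrop',im,(304,150,384,230),7.5)
```

```text
[ 236  170   40   40 1229] [255.34825061 189.39625712]
(255.35899353027344, 189.40805053710938) (38.841861724853516, 39.117958068847656) [0.56143833 0.19569166 0.014     ] [0.1263347  0.12723271]
((182.8671875, 248.61141967773438), (39.988826751708984, 40.1933708190918), 17.6734676361084) [0.36809968 0.42714073 0.014     ]
((143.93795776367188, 215.0589599609375), (37.77607345581055, 38.438697814941406), 40.13483810424805) [0.47458622 0.55751707 0.014     ]
((255.02796936035156, 189.4361572265625), (38.86882400512695, 39.22306823730469), 4.278736114501953) [0.56133706 0.19677332 0.014     ]
knob [0.55857862 0.19397353 0.048     ]
[313.3, 158.5, 375.3, 217.7]
```

View pics/lidcrop.png

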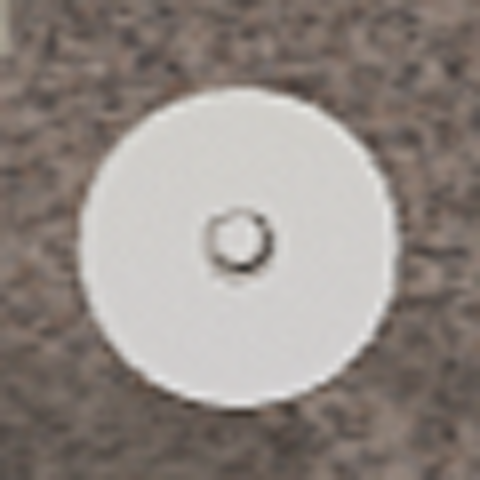

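View pics/potcrop.png

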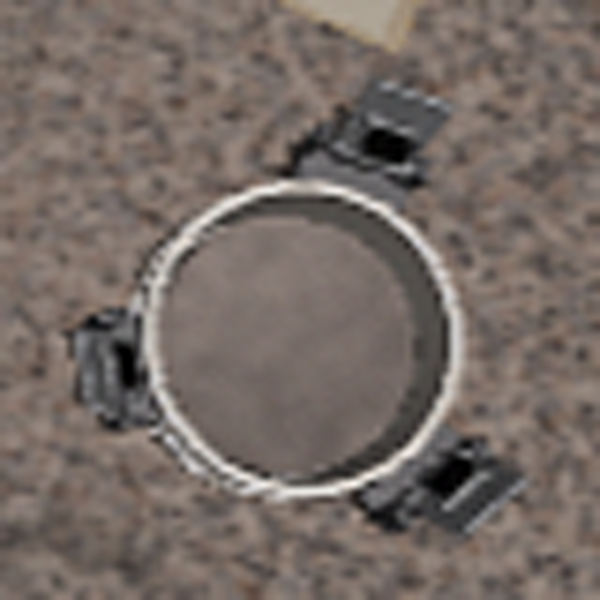

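The crop shows a plain white disc with a central knob at (255.4,189.4) in the top image, so it is the lid. The pot is at about (344,194.6) with three open clips, to the left, upper right and lower right of it. Next I'll take wrist views to refine both positions.

Run:
```python
from h import *
c=cams.capture('top')
P=onz(c,343.97,194.6,0.07); print('pot',P)
for nm,x,y in [('L',110,370),('UR',375,130),('LR',450,480)]:
    q=onz(c,(x+.5)/7.5-.5+304,(y+.5)/7.5-.5+150,0.095)-P; print(nm,np.degrees(np.arctan2(q[1],q[0])),np.hypot(*q[:2]))
for tgt in [P,[0.5614,0.1957]]:
  for yaw in np.arange(-3,3.2,.5):
    s=kinematics.inverse_kinematics([tgt[0],tgt[1],0.3],[0,np.pi/2,yaw])
    print(round(yaw,1),None if s is None else np.round(s,2))
```

```text
pot [ 0.54216072 -0.08041413  0.07      ]
L 100.69653182013893 0.08523319666643826
UR -16.75004322935813 0.08682942876564921
LR -138.4145154458018 0.07882136263382038
-3.0 [-0.35 -0.05  1.75 -0.    1.44  1.08]
-2.5 [-0.35 -0.05  1.75 -0.    1.44  0.58]
-2.0 [-0.35 -0.05  1.75 -0.    1.44  0.08]
-1.5 [-0.35 -0.05  1.75 -0.    1.44 -0.42]
-1.0 [-0.35 -0.05  1.75 -0.    1.44 -0.92]
-0.5 [-0.35 -0.05  1.75 -0.    1.44 -1.42]
0.0 [-0.35 -0.05  1.75  0.    1.44 -1.92]
0.5 [-0.35 -0.05  1.75  0.    1.44 -2.42]
1.0 None
1.5 None
2.0 [-0.35 -0.05  1.75  0.    1.44  2.36]
2.5 [-0.35 -0.05  1.75  0.    1.44  1.86]
3.0 [-0.35 -0.05  1.75  0.    1.44  1.36]
-3.0 [ 0.14  0.07  1.63 -0.    1.44  1.57]
-2.5 [ 0.14  0.07  1.63 -0.    1.44  1.07]
-2.0 [ 0.14  0.07  1.63 -0.    1.44  0.57]
-1.5 [ 0.14  0.07  1.63 -0.    1.44  0.07]
-1.0 [ 0.14  0.07  1.63 -0.    1.44 -0.43]
-0.5 [ 0.14  0.07  1.63 -0.    1.44 -0.93]
0.0 [ 0.14  0.07  1.63 -0.    1.44 -1.43]
0.5 [ 0.14  0.07  1.63  0.    1.44 -1.93]
1.0 [ 0.14  0.07  1.63  0.    1.44 -2.43]
1.5 None
2.0 None
2.5 [0.14 0.07 1.63 0.   1.44 2.36]
3.0 [0.14 0.07 1.63 0.   1.44 1.86]
```

Run:
```python
from h import *
import pickle
arm.movep([0.5422,-0.0804,0.30],[0,np.pi/2,-1.36])
c=cams.capture('wrist'); s=cams.capture('scene'); t=cams.capture('top'); pickle.dump((c,s,t),open('pot.pkl','wb'))
save('w_pot',c['image'],s=1.5); 
print(c['eye'],c['rotation'],c['fx'],c['fy'],c['cx'],c['cy'])
arm.movep([0.5614,0.1957,0.20],[0,np.pi/2,-1.36])
c=cams.capture('wrist'); s=cams.capture('scene'); pickle.dump((c,s),open('lid.pkl','wb'))
save('w_lid',c['image'],s=1.5); save('s_pot',s['image'],(270,130,400,230),6)
print(c['eye'],c['rotation'],monitor.get_obs()['t'],monitor.get_obs()['position'])
```

```text
[ 0.52454993 -0.00211793  0.44197724] [-0.32293515 -0.00131199  0.21011279] 297.3186396354542 297.3186396354542 257.3568074727706 191.81861617900552
[0.54422653 0.27390297 0.34281553] [-0.32340687 -0.00279949  0.2104213 ] 4.7083 [0.56224156 0.19447734 0.20087911]
```

View pics/w_pot.png

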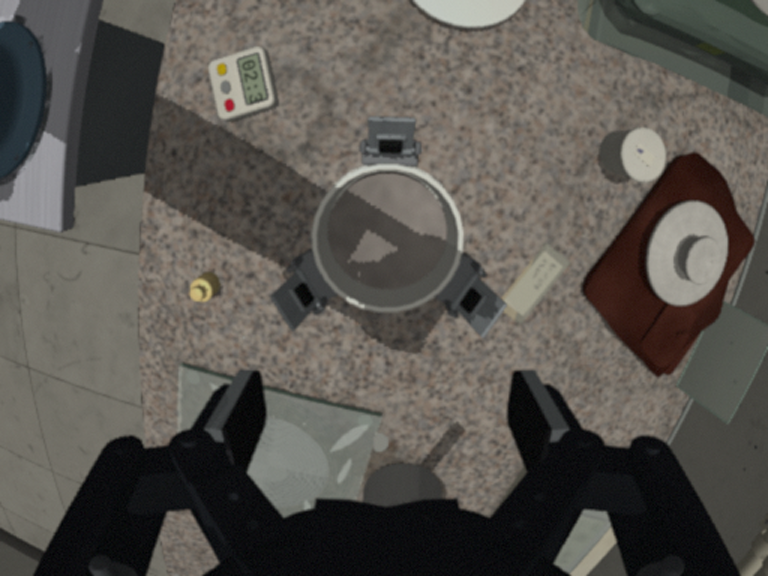

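View pics/w_lid.png

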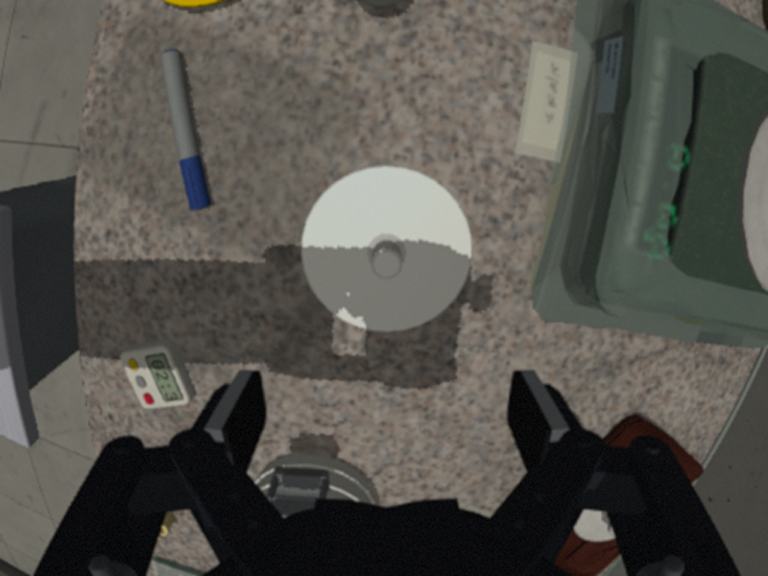

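View pics/s_pot.png

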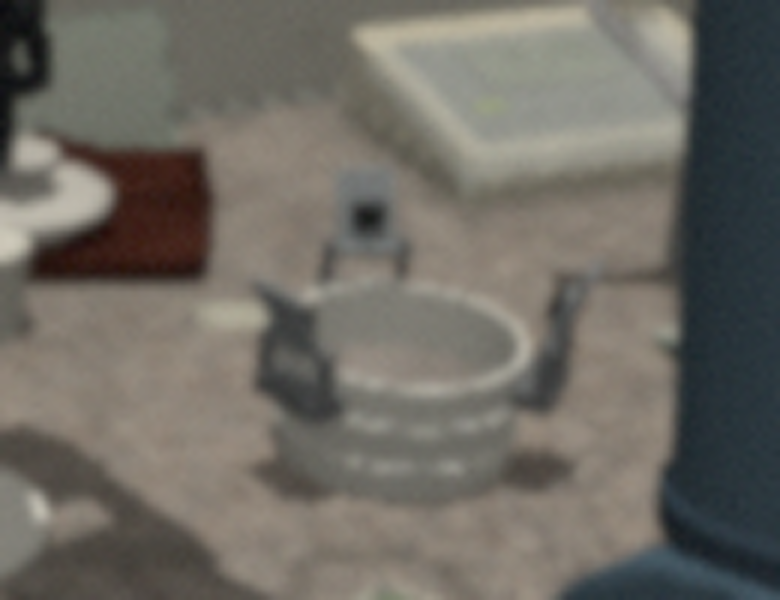

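```bash
cat >> h.py <<'E'
def wproj(c,P):
    R=Rotation.from_euler('xyz',c['rotation']).as_matrix()
    p=(np.atleast_2d(P)-c['eye'])@R; x,y,z=p[:,0],-p[:,1],-p[:,2]
    rr=np.hypot(x,y); th=np.arctan2(rr,z)
    return np.stack([c['cx']+c['fx']*th*x/(rr+1e-12), c['cy']+c['fy']*th*y/(rr+1e-12)],1)
def polar(c,C,z,r0,r1,nr,na=360,f=None):
    a=np.radians(np.linspace(-180,180,na,endpoint=False)); r=np.linspace(r0,r1,nr)
    A,Rr=np.meshgrid(a,r); P=np.stack([C[0]+Rr*np.cos(A),C[1]+Rr*np.sin(A),np.full(A.shape,z)],-1).reshape(-1,3)
    uv=(f or wproj)(c,P).astype(np.float32)
    return cv2.remap(c['image'],uv[:,0].reshape(A.shape),uv[:,1].reshape(A.shape),cv2.INTER_LINEAR)
def circfit(pts):
    from scipy.optimize import least_squares
    s=least_squares(lambda p:np.hypot(pts[:,0]-p[0],pts[:,1]-p[1])-p[2],[*pts.mean(0),.066],loss='soft_l1',f_scale=.0007)
    return s.x, np.std(s.fun)
E
python3 - <<'E'
from h import *
import pickle
c,s,t=pickle.load(open('pot.pkl','rb')); l,_=pickle.load(open('lid.pkl','rb'))
save('pol_pot',polar(c,[.5422,-.0804],.07,.045,.085,80),s=2)
save('pol_lid',polar(l,[.5614,.1957],.014,.045,.085,80),s=2)
def edge(c,C,z,outer=True):
    im=polar(c,C,z,.045,.085,161).astype(float).min(2); im=cv2.GaussianBlur(im,(1,9),2); g=-np.gradient(im,axis=0)
    i=g.argmax(0); r=.045+.04*i/160; a=np.radians(np.linspace(-180,180,360,endpoint=False))
    ok=g.max(0)>3
    return np.stack([C[0]+r*np.cos(a),C[1]+r*np.sin(a)],1)[ok]
print('lid',circfit(edge(l,[.5614,.1957],.014)))
print('pot',circfit(edge(c,[.5422,-.0804],.07)))
E
```

```text
lid (array([0.56205317, 0.19425442, 0.06530617]), np.float64(0.0014612762350477357))
pot (array([ 0.54278903, -0.08167664,  0.06537805]), np.float64(0.001699505410020589))
```

View pics/pol_pot.png

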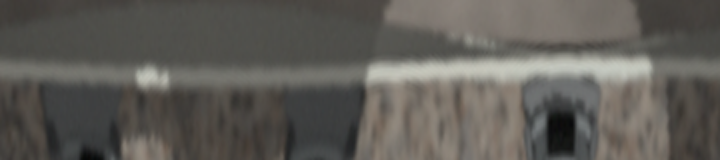

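View pics/pol_lid.png

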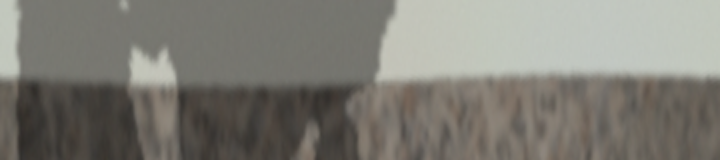

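The wrist view puts the lid at (0.5621, 0.1943), the pot axis at (0.5428, -0.0817) and the clips at about -19°, 101° and -139°. Now I'll grasp the knob.

Run:
```python
from h import *
o=[0,np.pi/2,-1.36]
arm.movep([0.5621,0.1943,0.10],o); arm.pause(.2); print(monitor.get_obs()['position'])
arm.move_linear([0.5621,0.1943,0.020],feed=.1); print(monitor.get_obs()['position'],monitor.get_obs()['contact_force'])
hand.gripper_to(0.0,40); ob=monitor.get_obs(); print(ob['width'],ob['position'],ob['contact_force'])
arm.move_linear([0.5621,0.1943,0.22],feed=.15); arm.pause(.3)
ob=monitor.get_obs(); print(ob['t'],ob['width'],ob['position'],ob['contact_force'])
c=cams.capture('wrist'); save('lift',c['image'],s=1.5); c=cams.capture('scene'); save('lift_s',c['image'],(150,80,400,260),3)
```

```text
[0.56425369 0.19449127 0.10310507]
[0.56277136 0.19440438 0.02068687] [0.74614098 0.11449863 0.08587745]
0.2399455895975748 [0.56243113 0.19436557 0.02037322] [-0.22133305  0.06944183  1.34790584]
8.7333 0.2402323292263483 [0.56193655 0.19427705 0.2195445 ] [-0.60436758  0.55642417 -1.60225444]
```

View pics/lift.png

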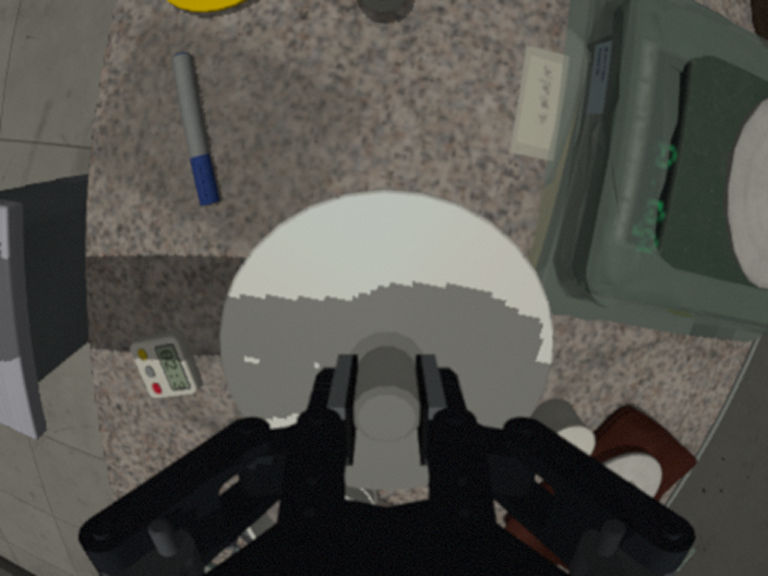

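View pics/lift_s.png

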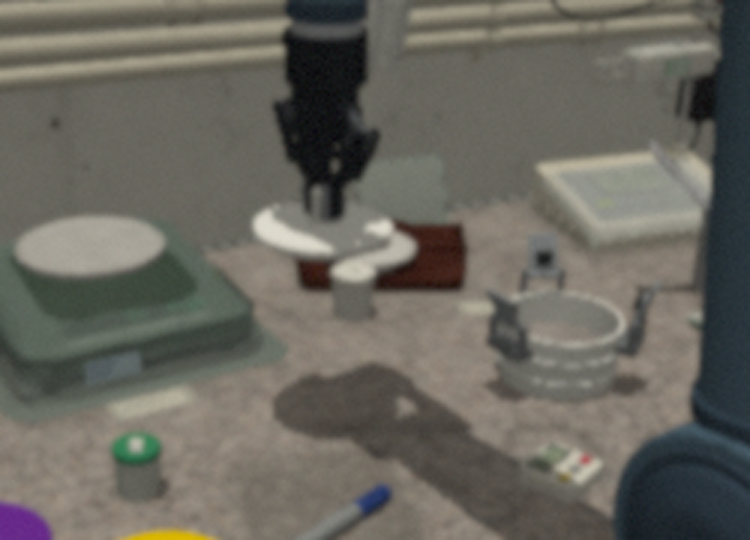

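The lid is held level by its knob. I'll measure its centre in the hand, then hover over the pot.

Run:
```python
from h import *
o=[0,np.pi/2,-1.36]
arm.move_linear([0.5428,-0.0817,0.22],feed=.2); arm.pause(.4)
c=cams.capture('wrist'); p=monitor.get_obs()['position']; print(p)
z=p[2]-.0064; C=p[:2]
im=polar(c,C,z,.045,.085,161); save('pol_h',im,s=2)
g=-np.gradient(cv2.GaussianBlur(im.astype(float).min(2),(1,9),2),axis=0); i=g.argmax(0); r=.045+.04*i/160
a=np.radians(np.linspace(-180,180,360,endpoint=False)); ad=np.degrees(a)
# keep the side seen by the camera (away from fingers)
pts=np.stack([C[0]+r*np.cos(a),C[1]+r*np.sin(a)],1)
ce=np.array(c['eye'])[:2]-C; w=np.degrees(np.angle(np.exp(1j*(a-np.arctan2(ce[1],ce[0])))))
ok=(abs(w)<115)&(g.max(0)>5)
x,s=circfit(pts[ok]); print(x,s,x[:2]-C,ok.sum())
```

```text
[ 0.54283298 -0.08154957  0.22000308]
[ 0.54176098 -0.08072922  0.06482001] 0.003593446285951338 [-0.00107201  0.00082035] 139
```

View pics/pol_h.png

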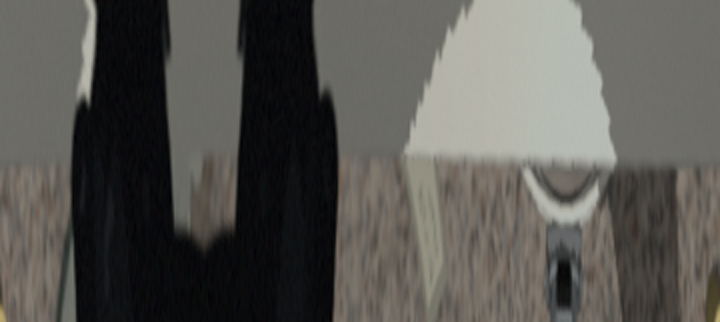

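Run:
```python
from h import *
arm.move_linear([0.5428,-0.0817,0.10],feed=.12); arm.pause(.3)
ob=monitor.get_obs(); f0=ob['contact_force']; print(ob['position'],f0)
z=.0965
while z>.0810:
    arm.move_linear([0.5428,-0.0817,z],feed=.03); ob=monitor.get_obs(); f=ob['contact_force']-f0
    print(round(z,4),ob['position'].round(4),f.round(2))
    if f[2]>5: break
    z-=.0015 
c=cams.capture('wrist'); save('seat',c['image'],s=1.5); c=cams.capture('scene'); save('seat_s',c['image'],(270,110,400,230),6)
print(ob['t'])
```

```text
[ 0.54303445 -0.08177374  0.10042919] [ 0.71540347 -0.41114104 -1.62444491]
0.0965 [ 0.5425 -0.0816  0.0961] [-0.54  1.02  0.2 ]
0.095 [ 0.5427 -0.0817  0.0948] [-0.93  0.91 -0.72]
0.0935 [ 0.5427 -0.0817  0.0933] [-0.1   0.81 -0.16]
0.092 [ 0.5427 -0.0817  0.0919] [-1.29 -0.28 -0.71]
0.0905 [ 0.5427 -0.0817  0.0904] [-0.81  1.    0.69]
0.089 [ 0.5427 -0.0817  0.0888] [-0.54 -0.64 -0.81]
0.0875 [ 0.5427 -0.0817  0.0874] [-0.1   0.17 -0.15]
0.086 [ 0.5427 -0.0817  0.0858] [-0.33  0.82 -0.02]
0.0845 [ 0.5427 -0.0817  0.0843] [-1.25  1.07 -0.1 ]
0.083 [ 0.5427 -0.0817  0.0829] [-0.25  0.98  0.04]
0.0815 [ 0.543  -0.0818  0.0825] [-3.79  0.77  6.48]
15.0333
```

View pics/seat_s.png

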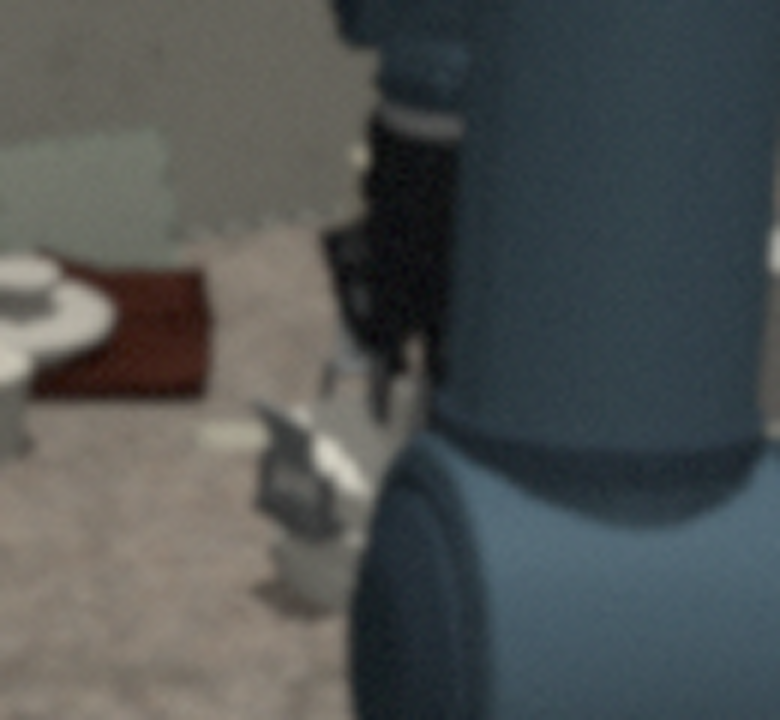

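Contact came at TCP z 0.0825, and the seated height should be 0.0824, so the lid has dropped in. I'll release it, retreat and check.

Run:
```python
from h import *
import pickle
arm.move_linear([0.5428,-0.0817,0.083],feed=.03)
hand.gripper_to(0.5); arm.pause(.3)
arm.move_linear([0.5428,-0.0817,0.30],feed=.2); hand.gripper_to(0.0,30); arm.pause(.2)
c=cams.capture('wrist'); pickle.dump(c,open('seat.pkl','wb')); save('seated',c['image'],(180,60,340,230),4.5)
ob=monitor.get_obs(); print(ob['t'],ob['width'],ob['contact_force'],ob['position'])
save('pol_pot2',polar(c,[.5428,-.0817],.076,.0,.13,200),s=2)
im=polar(c,[.5428,-.0817],.076,.045,.085,161); 
g=-np.gradient(cv2.GaussianBlur(im.astype(float).min(2),(1,9),2),axis=0); i=g.argmax(0); r=.045+.04*i/160
a=np.radians(np.linspace(-180,180,360,endpoint=False)); ok=g.max(0)>5
x,s=circfit(np.stack([.5428+r*np.cos(a),-.0817+r*np.sin(a)],1)[ok]); print(x,s)
```

```text
17.9917 -0.0004890875447333998 [-0.14936163  0.22292253 -0.08179653] [ 0.54281015 -0.08171613  0.30004257]
[ 0.54244922 -0.08166318  0.06543442] 0.0029044996004225516
```

View pics/seated.png

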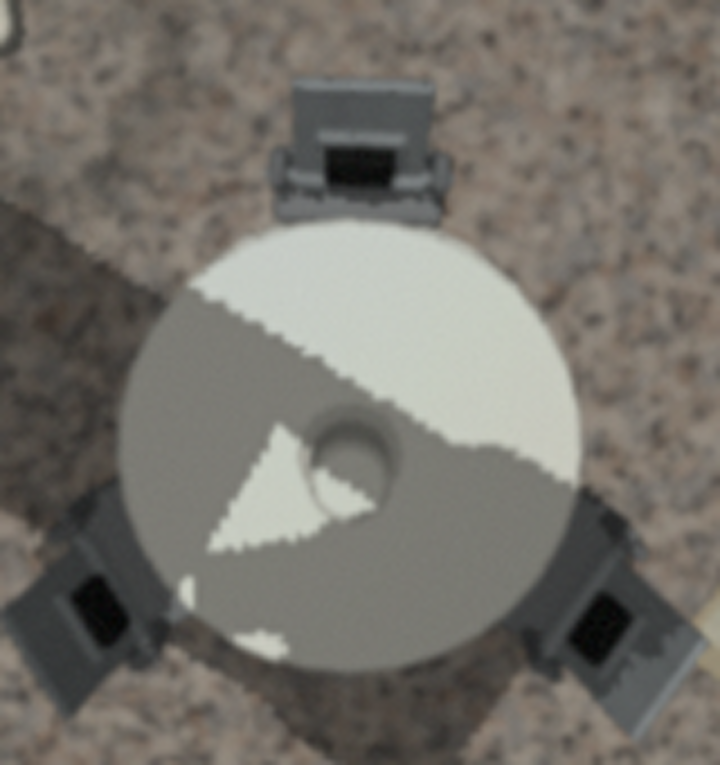

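View pics/pol_pot2.png

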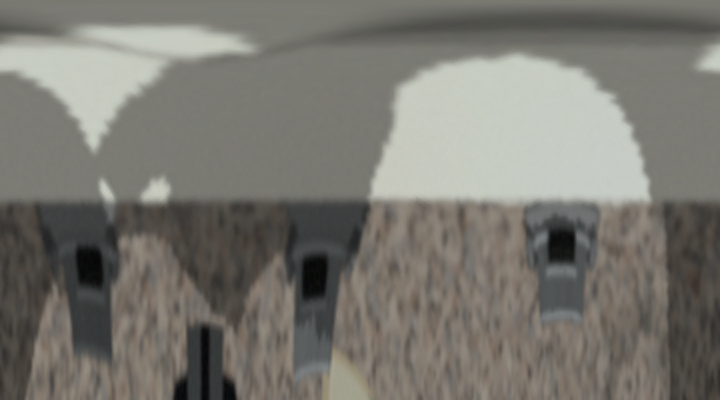

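The lid is seated and centred at (0.5424,-0.0817). The flap free ends are at crop (295–433,80), (5,612)–(68,715) and (705,645)–(637,738). I'll fit the clip directions and opening angles to those corners.

Run:
```python
from h import *
import pickle
from scipy.optimize import least_squares
c=pickle.load(open('seat.pkl','rb')); C=np.array([.5428,-.0817])
obs=[(101,[(295,80),(433,80)]),(-140,[(5,612),(68,715)]),(-18,[(637,738),(705,645)])]
def corners(phi,th):
    e=np.array([np.cos(phi),np.sin(phi),0]); t=np.array([-e[1],e[0],0])
    n=e*np.sin(th)+np.array([0,0,1])*np.cos(th)
    p=np.array([*C,.084])+e*.078+.046*(-e*np.cos(th)+np.array([0,0,np.sin(th)]))-.002*n*0
    return np.array([p+t*.017,p-t*.017])
for ph,pts in obs:
    q=np.array([[(x+.5)/4.5-.5+180,(y+.5)/4.5-.5+60] for x,y in pts])
    best=None
    for fl in (1,-1):
        s=least_squares(lambda p:(wproj(c,corners(*p))-q[::fl]).ravel(),[np.radians(ph),1.9])
        if best is None or s.cost<best.cost: best=s
    print(np.degrees(best.x[0]),best.x[1],best.fun.round(1))
```

```text
100.41829356324396 2.092008771760866 [-1.  -0.5  0.8  0.5]
-139.92022458787352 1.8669222379666488 [ 0.7  0.7 -0.7 -0.7]
-19.727360857790877 2.03981428602049 [ 0.9 -1.  -0.7  1.1]
```

```bash
cat > clip.py <<'E'
from h import *
C=np.array([.5426,-.0817])
def fold(phid,th0,half=.011,flip=False):
    phi=np.radians(phid); e=np.array([np.cos(phi),np.sin(phi)]); o=[0,np.pi/2,phi if phid<30 else phi-np.pi]
    pose=lambda x,z:[*(C+e*(.078-x+half)),z]    # x: inward distance of leading corner from pin
    Rend=-.046*np.cos(th0)+.004
    arm.movep(pose(-Rend-.010,.20),o); arm.pause(.15)
    arm.move_linear(pose(-Rend-.010,.116),feed=.12); arm.pause(.2)
    f0=monitor.get_obs()['contact_force']; print('f0',f0.round(2),'t',monitor.get_obs()['t'])
    pts=[(x,.116) for x in np.linspace(-Rend-.002,-.002,4)]
    for th in np.radians([80,68,57,48,40,32,25,19,14]):
        d=min(.032/np.sin(th),.043); pts.append((d*np.cos(th)-.002*np.sin(th),.084+d*np.sin(th)+.002*np.cos(th)))
    for x,z in pts:
        arm.move_linear(pose(x,z),feed=.06); ob=monitor.get_obs(); f=ob['contact_force']-f0
        fr=f[:2]@e; print('x%.4f z%.4f'%(x,z),'F out %.1f up %.1f |%.1f|'%(fr,f[2],np.linalg.norm(f)))
        if np.linalg.norm(f)>16: print('ABORT'); return
    while z>.0815:
        z-=.0012 if z>.0885 else .0006
        arm.move_linear(pose(x,z),feed=.03); ob=monitor.get_obs(); f=ob['contact_force']-f0
        print('z%.4f tcp %.4f'%(z,ob['position'][2]),'F out %.1f up %.1f |%.1f|'%(f[:2]@e,f[2],np.linalg.norm(f)))
        if np.linalg.norm(f)>14: break
    arm.pause(.2); ob=monitor.get_obs(); print('held',ob['position'][2],(ob['contact_force']-f0).round(1))
    arm.move_linear(pose(x,.13),feed=.12)
    print('t',monitor.get_obs()['t'])
E
python3 -c "
from clip import *
fold(100.3,2.09)
arm.move_linear([.5428,-.0817,.30],feed=.25)
c=cams.capture('wrist'); save('c1',c['image'],(150,40,370,240),3.5)"
```

```text
f0 [ 0.17 -0.3   0.06] t 19.875
x-0.0288 z0.1160 F out 0.3 up -0.1 |0.5|
x-0.0199 z0.1160 F out 3.8 up 2.5 |4.6|
x-0.0109 z0.1160 F out 1.9 up 1.4 |2.3|
x-0.0020 z0.1160 F out 1.0 up -0.2 |1.0|
x0.0037 z0.1163 F out 3.2 up -0.9 |3.5|
x0.0111 z0.1167 F out 4.1 up -0.4 |4.5|
x0.0191 z0.1171 F out 2.4 up -0.5 |2.8|
x0.0273 z0.1173 F out 2.1 up 0.2 |2.2|
x0.0317 z0.1132 F out 0.6 up 0.2 |0.7|
x0.0354 z0.1085 F out 0.9 up -0.6 |1.3|
x0.0381 z0.1040 F out -0.2 up 0.4 |0.6|
x0.0400 z0.0999 F out 0.5 up 1.2 |1.4|
x0.0412 z0.0963 F out -0.2 up 2.0 |2.1|
z0.0951 tcp 0.0952 F out -1.1 up 2.9 |3.3|
z0.0939 tcp 0.0942 F out -0.9 up 4.2 |4.4|
z0.0927 tcp 0.0931 F out -1.9 up 4.8 |5.4|
z0.0915 tcp 0.0920 F out -2.5 up 4.5 |5.2|
z0.0903 tcp 0.0909 F out -2.0 up 5.9 |6.5|
z0.0891 tcp 0.0897 F out -2.6 up 4.9 |6.2|
z0.0879 tcp 0.0886 F out -3.4 up 5.5 |6.7|
z0.0873 tcp 0.0881 F out -3.7 up 6.4 |7.6|
z0.0867 tcp 0.0876 F out -3.3 up 7.1 |8.3|
z0.0861 tcp 0.0871 F out -4.1 up 7.4 |9.2|
z0.0855 tcp 0.0866 F out -4.1 up 8.7 |9.8|
z0.0849 tcp 0.0861 F out -4.2 up 9.0 |10.5|
z0.0843 tcp 0.0859 F out -2.7 up 13.0 |14.4|
held 0.08590453776409936 [-4.5 -3.7 12.2]
t 27.3833
```

View pics/c1.png

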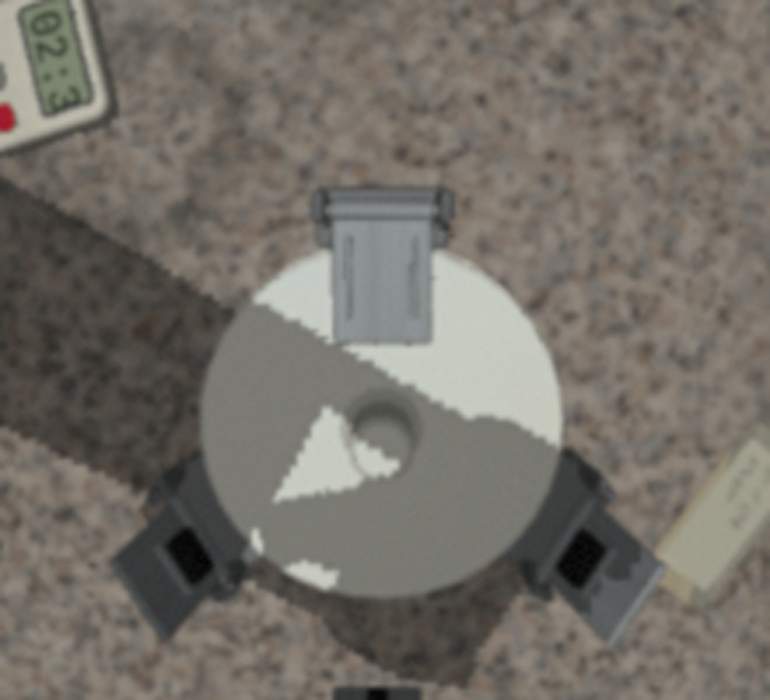

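The clip at 100° is home: the force rose steeply at TCP z 0.0859, level face 0.086, and the peak was about 14 N. I'll fold the other two.

```bash
python3 -c "
from clip import *
fold(-19.7,2.04)
arm.move_linear([*monitor.get_obs()['position'][:2],.22],feed=.2)
print(monitor.get_obs()['t'])"
```

```text
f0 [ 0.81  0.06 -0.24] t 30.475
x-0.0268 z0.1160 F out -0.7 up -0.3 |0.9|
x-0.0185 z0.1160 F out 3.8 up 3.2 |5.1|
x-0.0103 z0.1160 F out 4.9 up 4.0 |6.4|
x-0.0020 z0.1160 F out 3.8 up 4.2 |5.7|
x0.0037 z0.1163 F out 1.4 up 2.8 |3.1|
x0.0111 z0.1167 F out 2.0 up -0.6 |2.4|
x0.0191 z0.1171 F out 2.2 up 1.0 |2.6|
x0.0273 z0.1173 F out 0.3 up 0.9 |1.0|
x0.0317 z0.1132 F out -0.4 up 3.2 |3.3|
x0.0354 z0.1085 F out 0.6 up 1.6 |1.8|
x0.0381 z0.1040 F out 1.8 up 0.7 |2.0|
x0.0400 z0.0999 F out 1.3 up 0.7 |1.5|
x0.0412 z0.0963 F out 1.7 up 2.2 |2.9|
z0.0951 tcp 0.0951 F out -1.1 up 4.0 |4.2|
z0.0939 tcp 0.0938 F out -2.2 up 4.5 |5.2|
z0.0927 tcp 0.0926 F out -2.5 up 5.2 |5.8|
z0.0915 tcp 0.0914 F out -1.9 up 5.1 |5.5|
z0.0903 tcp 0.0902 F out -3.1 up 6.7 |7.4|
z0.0891 tcp 0.0891 F out -3.5 up 6.0 |7.1|
z0.0879 tcp 0.0879 F out -4.2 up 6.5 |7.7|
z0.0873 tcp 0.0874 F out -5.2 up 8.9 |10.3|
z0.0867 tcp 0.0869 F out -6.0 up 8.5 |10.4|
z0.0861 tcp 0.0864 F out -6.1 up 9.2 |11.1|
z0.0855 tcp 0.0860 F out -6.7 up 10.1 |12.1|
z0.0849 tcp 0.0859 F out -7.7 up 14.1 |16.1|
held 0.08589903935442994 [-8.4  1.1 13.9]
t 37.7
38.3
```

```bash
python3 -c "
from clip import *
fold(-139.7,1.87)
arm.move_linear([.5428,-.0817,.30],feed=.25)
arm.pause(.2); c=cams.capture('wrist'); save('c3',c['image'],(150,40,370,240),3.5)
arm.movep([.38,-.25,.35],[0,np.pi/2,-1.36])
c=cams.capture('top'); save('c3t',c['image'],(180,90,400,290),3.5)
c=cams.capture('scene'); save('c3s',c['image'],(220,120,400,260),4)
print(monitor.get_obs()['t'])"
```

```text
f0 [-0.62 -0.28 -0.31] t 41.1417
x-0.0196 z0.1160 F out 0.1 up 0.5 |1.3|
x-0.0137 z0.1160 F out 1.0 up 2.8 |3.0|
x-0.0079 z0.1160 F out 0.5 up 2.2 |2.3|
x-0.0020 z0.1160 F out -0.1 up 0.3 |0.7|
x0.0037 z0.1163 F out 2.4 up -0.5 |3.2|
x0.0111 z0.1167 F out 2.3 up -1.1 |2.7|
x0.0191 z0.1171 F out 1.8 up -0.4 |2.0|
x0.0273 z0.1173 F out 0.6 up -0.1 |0.9|
x0.0317 z0.1132 F out -0.2 up -0.7 |0.7|
x0.0354 z0.1085 F out 0.6 up 0.3 |1.0|
x0.0381 z0.1040 F out -0.3 up 0.7 |0.8|
x0.0400 z0.0999 F out -1.1 up 0.9 |1.5|
x0.0412 z0.0963 F out -1.6 up 1.2 |2.0|
z0.0951 tcp 0.0952 F out -1.0 up 4.0 |4.2|
z0.0939 tcp 0.0942 F out -2.4 up 3.3 |4.2|
z0.0927 tcp 0.0931 F out -2.9 up 5.0 |6.0|
z0.0915 tcp 0.0919 F out -4.1 up 5.6 |7.1|
z0.0903 tcp 0.0909 F out -4.4 up 6.4 |7.8|
z0.0891 tcp 0.0897 F out -3.6 up 6.3 |7.4|
z0.0879 tcp 0.0886 F out -4.6 up 6.9 |8.4|
z0.0873 tcp 0.0881 F out -4.7 up 6.8 |8.7|
z0.0867 tcp 0.0876 F out -4.9 up 8.0 |9.6|
z0.0861 tcp 0.0871 F out -4.0 up 7.6 |9.0|
z0.0855 tcp 0.0866 F out -6.1 up 8.7 |10.8|
z0.0849 tcp 0.0861 F out -5.7 up 10.2 |12.3|
z0.0843 tcp 0.0859 F out -5.0 up 12.6 |14.1|
held 0.08588481804605061 [ 1.1  6.3 12. ]
t 48.5
51.0917
```

View pics/c3.png

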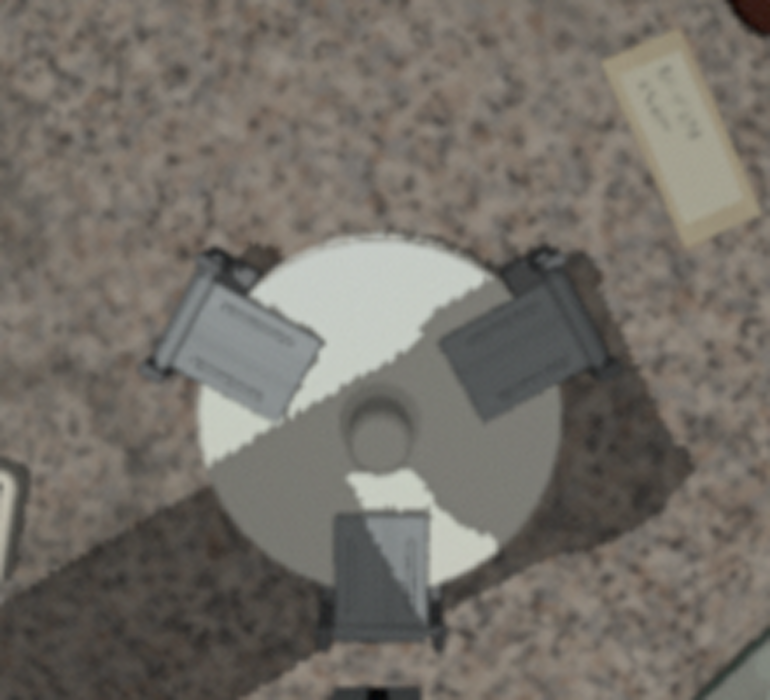

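View pics/c3s.png

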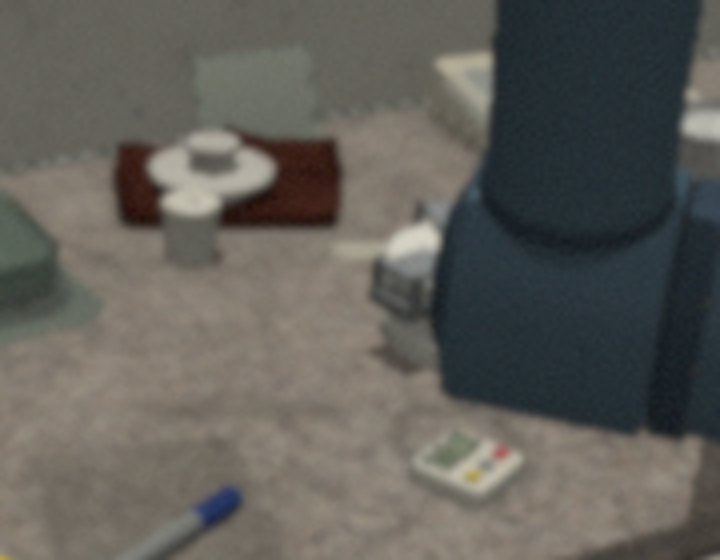

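View pics/c3t.png

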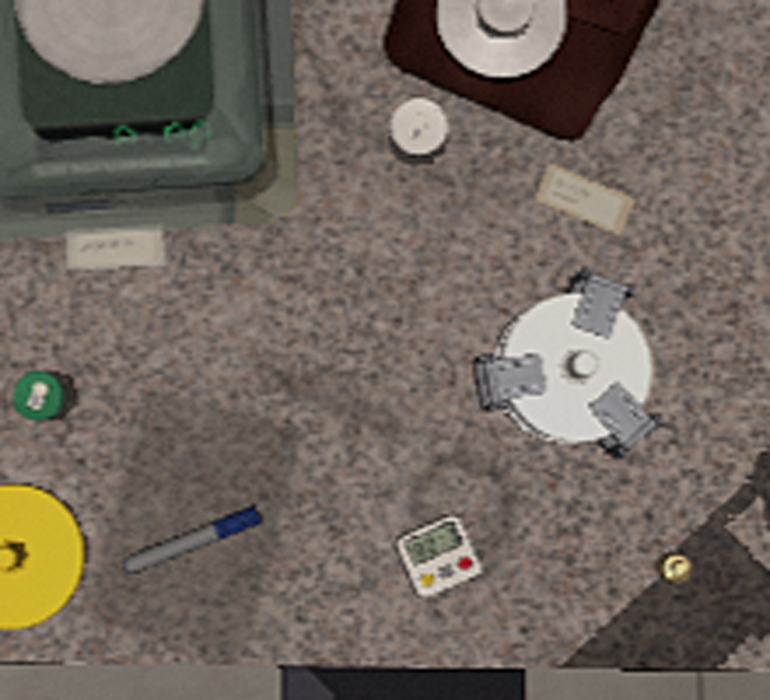

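The top view shows all three flaps lying level over the lid rim, around crop (510,378), (602,305) and (622,418). The timer, weight, marker and sample pot are where they were, and the arm is clear. Handing in.

```bash
python3 -c "
from h import *
arm.pause(.3); print(ticket.hand_in(), monitor.get_obs()['t'])"
```

```text
the job is handed in; nothing more can be done
the job is handed in; nothing more can be done
```

The lid is on the pot with all three clips folded home, and I handed the job in at about 51 s of the 72 s allowed. No verdict came back.

- **Lid:** I picked up the white lid by its knob and lowered it until it touched down at TCP height 82.5 mm (82.4 mm expected when seated). I let it go with all three clips still open. A wrist picture then put its centre within about 0.5 mm of the pot axis.
- **Clips:** I folded each one from outside with the shut fingertips, then pressed in small steps. In each case the force rose steeply at TCP height 85.9 mm, where a level flap's top face is at 86 mm. The highest force I read was about 16 N, against the 25 N limit. I only read it at the end of each step.
- **Final check:** The last pictures show three level flaps and a seated lid. The four bystanders look unmoved and the arm is clear.
- **What I couldn't confirm:** I didn't measure the flap angles or the lid's tilt after the clips were folded. A thin sliver of the pot's rim shows on one side in the last wrist and top views, so the lid may have shifted sideways a little. The plug has about 3 mm of play in the mouth, which keeps it inside the 6 mm tolerance. In the last scene view the arm hid most of the pot, so that check rests on the other two pictures.

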